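Check the rib-bending form's temperature, then hold its index plunger out

ROBOT

A 6-joint arm with a two-finger parallel gripper is mounted at the origin on the work surface. World frame = base frame: x ahead of the robot, y to its left, z up, the work surface at z = 0. Lengths are in mm, angles in rad, forces in N, time in s.
With the tool pointing down it reaches from about 350 to 875 mm from the base axis. Payload 4.2 kg.
Tool frame: the origin (TCP) lies at the very end of the fingers, on their centre line; the grasp point (between the pads) lies 19 mm behind it; z points along the fingers, y is the line along which they close (so a half turn about z gives the same grasp; the last joint's range is limited). The gripper opens to 85 mm and grips with 20 to 120 N. Pads are 22 mm wide; open, the fingers measure 114 mm over their backs; the gripper's body (76 mm by 85 mm) begins 54 mm behind the grasp point. The pads swing forward as they close: fully open they stand 13 mm farther back than shut.
Start: joints at [-0.937, 0.385, 0.008, 0, -1.194, -0.259], TCP at [228.818, -581.585, 231.312] pointing down, gripper open.
Joint ranges: [-3.14, 3.14], [-1.21, 2.06], [-1.07, 1.41], [-3.16, 2.05], [-2.99, -0.16], [-3.1, 3.1]. Speed limits (rad/s): [2.79, 2.79, 3.14, 3.14, 3.14, 3.14].

INTERFACE

Orientations are given as a unit quaternion [x, y, z, w].
In Python, from bench import arm gives the robot as it stands.
- The arm moves only by the tool servo_tool, never from a script. Its argument "rows" is a list that holds one entry, the list of rows, each a list of 7 numbers: the finger opening in mm, from 0 to 85.4, then the shift along the tool's x, y, z in mm, then the turn, a rotation vector about the tool's x, y, z in rad. A call has 1 to 10 rows; each row is the pose to reach, as a shift and turn from the pose commanded when the call began, along the tool's axes at that moment; what a row does not reach only later rows make up. A row lasts 1/8 s, in which the tool goes at most 62.5 mm and 10.7 degrees, less where a joint would pass 70% of its speed; a pose out of reach is approached as far as the arm can. A call with a gripper value outside its range is refused whole. The fingers move at their own pace and stop on an object; the grip force is fixed at half the most. Time passes only in rows, so rows that repeat a pose let the fingers close. It gives the time, the measured TCP pose, the force, the opening and the grip force at its end, in the units of the state.
- arm.read_state(): the state, without advancing time (a new reading comes with each control period).
- arm.get_image(name): name is "scene" or "top" or "wrist"; returns the picture (400x640x3 uint8, red, green, blue); there is no depth.
- arm.camera_params(name): a dict with "intrinsics" (3x3 intrinsics, pixels), "R" (3x3) and "t" (3): a world point X has camera coordinates R X + t. Camera axes: x right, y down, z forward; pixel columns grow to the right and rows downward; lengths in mm; the calibration is good to about 2 mm. The wrist camera is an equidistant fisheye: a pixel r from the principal point sees the ray r / f radians off the axis. A picture is of the moment at which its call begins: read the wrist's pose just before it. camera_params takes no time and is no camera call; for the wrist camera it gives the pose at the moment of the call.
- arm.job_done(): hands the job in; it is judged then, once.
The state is a dict: "clock": time; "joints": joint angles; "joint_vel": joint speeds; "joint_efforts": joint torques, N m; "position": TCP position; "ee_rot": TCP orientation; "contact_force": force on the tool from outside, world axes, zero at the start; "wrist_torque": the same for the moment, N m; "gripper_width": finger opening in mm; "grasp_force": force on a finger pad.
Only numpy, scipy, OpenCV 4.12 (cv2) and the standard library are available. Lean on these libraries where they do the work, as an engineer would, in place of code of your own. Each camera call takes 0.05 s, during which the arm holds its last target. There are 200 camera calls.

TASK

Pick up the spot thermometer from the cutting mat and aim it at the round matt patch on the heated bending form's upright front face, the one towards the robot, from about 8 cm away and without touching the fixture with it, holding it steady on the patch for a good second. Lay the thermometer back on the cutting mat the right way up and let go of it, then pull the form's sprung index plunger fully up by its knob so that its pin is well clear of the seat hole. Finish while still holding the plunger fully up, and leave the other things on the bench where they are.

Things in the scene. Friction and masses are not known exactly. Their poses are not given: they have to be found in the camera images.
- fixture: Fixed fixture: dark base plate 12 mm thick (x 0 to 170, y -85 to 115 mm), an aluminium heated form (flat upright front face at x 55, y -75 to 15, top z 105 mm) and beside it, on the +y side, a grey bracket with the index plunger (arm 36 mm wide round y 75, x 44 to 148, top z 107 mm). Origin: on the bench at the plate's front edge; x from front (robot side) to back, z up.
- patch (a point): Centre of the round matt dark patch, 30 mm across, on the upright front face of the heated form, 75 mm above the bench; axes as the fixture's, so the face looks towards -x. A matt dark band 16 mm wide runs up from it and straight back over the form's top, so its place can be seen from above.
- plunger_knob (a point): Centre of the plunger's round black knob (28 mm diameter, 22 mm high) on an upright 11 mm steel stem, at x 65, y 75 mm of the fixture; it moves up with the plunger. Pin seated: this point is 151 mm above the bench, the knob's underside 140 mm, 26 mm above the steel collar below it. The form's side is 60 mm away and lower than the knob.
- plunger (a joint): Pull of the index plunger, straight up: 0 with the pin seated, 0.020 m fully up at its stop. The pin is 12 mm deep in its seat hole. A spring pulls it back: 4 N at the start, 9 N fully up, and it snaps home if let go.
- thermometer: Loose straight spot thermometer, about 0.14 kg, lying flat on the mat: grey body 130 mm long, 30 wide, 40 high (x -85 to +45 mm), black round nose (27 mm diameter, 35 mm long) at its front. Origin: on its underside, 20 mm ahead of the grey body's middle; x points along it to the nose, the way it looks; z up through its screen side. It balances about 10 mm behind the origin.
- lens (a point): Lens at the tip of the thermometer's nose, 80 mm ahead of its origin and 22 mm above its underside; axes as the thermometer's; it looks along +x.
- mat: Thin green cutting mat fixed on the bench, 220 (x) x 180 (y) mm, 3 mm thick, on the half of the bench away from the fixture. Origin: centre of its underside, on the bench.
- rosin: Bystander: amber rosin cake, 52 mm across, 18 mm high, near the middle of the bench front. Origin: centre of the underside.
- jar: Bystander: amber jar, 56 mm across, 65 mm high, behind the fixture. Origin: centre of the underside.
- tin: Bystander: metal tin 72 mm across and 90 mm high with brushes up to 170 mm, behind the mat. Origin: centre of the underside.
- plane: Bystander: small brass hand plane 110 x 36 x 48 mm, towards the right. Origin: centre of the underside.
- sander: Bystander: red disc sander, 124 mm across, 148 mm high, far right. Origin: centre of its pad's underside.
- violin: Bystander: violin lying on its back, far left, about 580 mm long along x, 206 mm wide, 70 mm high. Origin: under its body, on the bench.
Things that resemble listed ones, but are neither listed nor needed, are in the scene too. What is meant by the thermometer is not green or red, and is the larger of those in its own colour.

How it is judged (in metres and radians):
On the way, in this order (a step that is already met when the one before it is completed fails the run):
1. the thermometer is held steady, aimed at the patch (line of sight within 14 mm of its centre, lens 35 to 145 mm in front of it), the plunger still seated (x of patch in the frame of lens between 0.035 and 0.145 m and y of patch in the frame of lens between -0.014 and 0.014 m and z of patch in the frame of lens between -0.014 and 0.014 m and x of lens in the frame of patch below -0.03 m and angle between the x axis of lens and the x axis of fixture, either way round below 0.6 rad and contact force between the fingers and thermometer above 1 N and linear speed of thermometer below 0.03 m/s and angular speed of thermometer below 0.3 rad/s and value of joint plunger below 0.005 m), for 0.8 s.
2. the thermometer lies on the cutting mat the right way up, let go, the plunger still seated (x of thermometer in the frame of mat between -0.11 and 0.11 m and y of thermometer in the frame of mat between -0.09 and 0.09 m and z of thermometer in the frame of mat between -0.005 and 0.012 m and angle between thermometer's own z axis and vertical below 0.2 rad and linear speed of thermometer below 0.03 m/s and contact force between the fingers and thermometer below 0.2 N and value of joint plunger below 0.005 m), for 0.2 s.
3. the plunger is pulled up more than 15 mm of its 20 mm by the gripper (value of joint plunger above 0.015 m and contact force between the fingers and fixture above 3 N), for 0.3 s.
At the end, for the whole second after the job is handed in: The fingers hold the plunger more than 15 mm up (of 20 mm) and still; the thermometer lies released on the cutting mat, its centre over the mat and within 0.2 rad of upright; no bystander is more than 40 mm from where it was (all of step 3 and velocity of joint plunger between -0.02 and 0.02 m/s and x of thermometer in the frame of mat between -0.11 and 0.11 m and y of thermometer in the frame of mat between -0.09 and 0.09 m and z of thermometer in the frame of mat between -0.005 and 0.012 m and angle between thermometer's own z axis and vertical below 0.2 rad and linear speed of thermometer below 0.03 m/s and contact force between the fingers and thermometer below 0.2 N and distance of each of rosin, jar, tin, plane, sander, violin from where it was at the start of the episode below 0.04 m); the arm keeps its last pose, push and grip.
It fails at once if the thermometer hits the fixture (contact force between thermometer and fixture above 1 N).
It fails at once if a bystander is pushed more than 40 mm or tipped over (distance of any of rosin, jar, tin, plane, sander, violin from where it was at the start of the episode above 0.04 m or angle between any of rosin, jar, tin, plane, sander, violin's own z axis and vertical above 0.5 rad).
It also fails if it takes over 64 s, if anything falls off the work surface, if the arm or the gripper's body presses on something with over 40 N, if the wrist force passes 120 N, or if a joint passes its speed limit or range.

## Working session

There is one attempt and no reset: what is moved stays moved. The work goes in short steps, Python scripts to look and compute and a tool call to move; the robot and the scene stay as the last step left them, time stands still between calls to the robot, and variables do not carry over. Pictures are saved under pics/ and viewed, at most 10 in all, crops included, and the job is handed in when it is done.

Besides the shell and the picture viewer there is one more tool, called after "Emit:" by a JSON object that holds its "fn" and its "kwargs". servo_tool: Moves the arm, as the interface text tells. Its arguments: {"type":"object","properties":{"rows":{"type":"array"}},"required":["rows"]}

```bash
ls; mkdir -p pics
python3 - <<'E'
from bench import arm
import cv2,numpy as np
for n in("scene","top"):
    cv2.imwrite(f"pics/{n}0.png",arm.get_image(n)[:,:,::-1])
    p=arm.camera_params(n);R=np.array(p["R"]);print(n,p["intrinsics"],(-R.T@np.array(p["t"])).round(),R.round(3).tolist())
print(arm.read_state())
E
```

```text
pics
scene [[378.67980625   0.         317.47762862]
 [  0.         378.67980625 202.52402603]
 [  0.           0.           1.        ]] [1096.  727. 1098.] [[-0.803, 0.595, 0.014], [0.425, 0.591, -0.686], [-0.416, -0.545, -0.728]]
top [[410.28728124   0.         323.10643109]
 [  0.         410.28728124 197.58914512]
 [  0.           0.           1.        ]] [ 437.  -10. 1338.] [[-0.0, -1.0, 0.001], [-0.996, 0.0, -0.09], [0.09, -0.001, -0.996]]
{'clock': 0.1, 'joints': array([-9.37393545e-01,  3.85509532e-01,  6.78215539e-03, -4.42746113e-04,
       -1.19404069e+00, -2.58596698e-01]), 'joint_vel': array([ 1.57274324e-03, -1.33455506e-03,  4.23962183e-03,  1.36571917e-03,
       -6.20256874e-04,  5.83716918e-05]), 'joint_efforts': array([-7.41976110e-04, -3.93319237e+01,  1.88928348e+01,  4.19801250e+00,
       -2.60535766e-03, -3.87421210e-06]), 'position': array([ 228.63139292, -581.11803136,  230.31950733]), 'ee_rot': array([-1.86227724e-01,  9.82506092e-01,  9.78192187e-04, -2.39627127e-04]), 'contact_force': array([ 0.02629828, -0.1344172 ,  0.09270072]), 'wrist_torque': array([-0.01730538, -0.01158515, -0.03148299]), 'grasp_force': 0.0, 'gripper_width': 85.49131053562915}
```

View pics/top0.png

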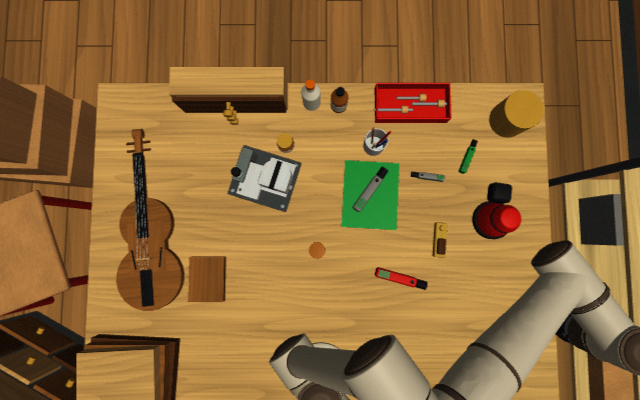

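View pics/scene0.png

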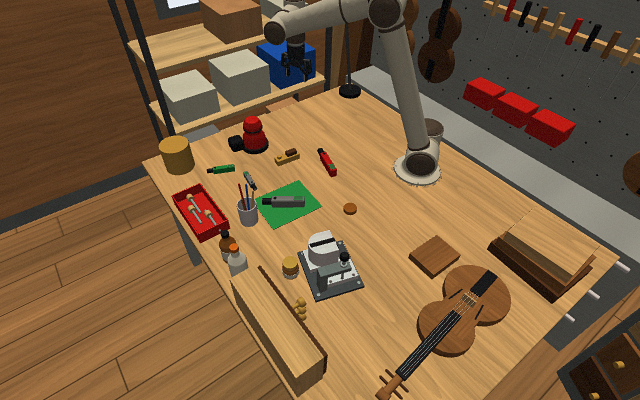

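Grey on the mat (371,188), small grey (428,176), green (468,156), red (401,278). The large grey one on the mat fits; I'll confirm it in an enlarged crop.

Run:
```python
import cv2,numpy as np
a=cv2.imread("pics/top0.png");b=cv2.imread("pics/scene0.png")
A=cv2.resize(a[135:235,215:455],None,fx=3.3,fy=3.3,interpolation=cv2.INTER_CUBIC)
B=cv2.resize(b[165:305,230:430],None,fx=1.9,fy=1.9,interpolation=cv2.INTER_CUBIC)
C=np.zeros((A.shape[0]+B.shape[0],A.shape[1],3),np.uint8);C[:A.shape[0]]=A;C[A.shape[0]:,:B.shape[1]]=B
cv2.imwrite("pics/crop1.png",C);print(C.shape)
```

```text
(596, 792, 3)
```

View pics/crop1.png

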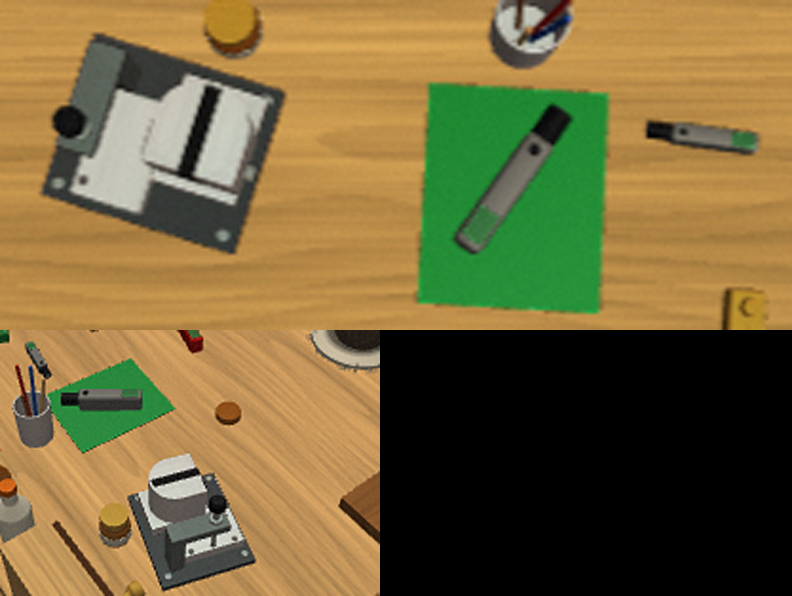

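The crop confirms it: the large grey thermometer lies on the mat, nose at crop (555,120), tail at (470,245), screen up. The fixture's plate corners are at crop (43,193), (97,35), (283,95) and (235,252), the knob at (69,122), and the band runs from (212,90) to (190,178).

```bash
cat > h.py <<'E'
from bench import arm
import cv2,numpy as np
from scipy.spatial.transform import Rotation as Ro
def cast(name,uv,z,p=None):
    p=p or arm.camera_params(name);K=np.array(p["intrinsics"]);R=np.array(p["R"]);t=np.array(p["t"])
    uv=np.atleast_2d(uv).astype(float);d=np.c_[(uv[:,0]-K[0,2])/K[0,0],(uv[:,1]-K[1,2])/K[1,1],np.ones(len(uv))]
    if name=="wrist":
        r=np.hypot(d[:,0],d[:,1])+1e-9;d=np.c_[d[:,:2]/r[:,None]*np.sin(r)[:,None],np.cos(r)]
    d=d@R;c=-R.T@t
    return c+d*((z-c[2])/d[:,2])[:,None]
def plan(p,yaw_y,pitch=0):
    """tool shift/turn from commanded-now (measured) pose to tool-down pose at p with tool y along yaw_y"""
E
python3 - <<'E'
from h import *
def c(l): return np.array(l)/3.3+[215,135]-.35
P=cast("top",c([(43,193),(97,35),(283,95),(235,252)]),12);print("plate FL BL BR FR",P[:,:2].round(1).tolist())
FL,BL,BR,FR=P[:,:2]
print("len",[round(float(np.linalg.norm(v)),1) for v in(BL-FL,BR-FR,FL-FR,BL-BR)])
v=(BL-FL)+(BR-FR);w=(FL-FR)+(BL-BR);print("yaw",np.arctan2(v[1],v[0]),np.arctan2(-w[0],w[1]))
yaw=(np.arctan2(v[1],v[0])*170+np.arctan2(-w[0],w[1])*200)/370
ex=np.array([np.cos(yaw),np.sin(yaw)]);ey=np.array([-ex[1],ex[0]])
ctr=P[:,:2].mean(0);O=ctr-85*ex-15*ey
print("yaw",yaw,"O",O,"patch",O+55*ex-30*ey,"knob",O+65*ex+75*ey)
print("knob seen",cast("top",c([(69,122)]),162))
b=cast("top",c([(212,90),(190,178)]),105)[:,:2];print("band",b.round(1).tolist(),"fix y",((b-O)@ey).round(1),"x",((b-O)@ex).round(1))
M=cast("top",c([(430,84),(608,93),(600,313),(418,301)]),3)[:,:2];print("mat",M.round().tolist(),M.mean(0))
im=cv2.imread("pics/top0.png");hsv=cv2.cvtColor(im,cv2.COLOR_BGR2HSV)
m=np.zeros(im.shape[:2],np.uint8);cv2.fillPoly(m,[(c([(436,90),(602,98),(594,307),(424,295)])).astype(int)],255)
g=cv2.inRange(hsv,(40,120,60),(80,255,255));o=cv2.morphologyEx(m&~g,cv2.MORPH_CLOSE,np.ones((5,5)))
k=max(cv2.findContours(o,0,2)[0],key=cv2.contourArea)[:,0]
W=cast("top",k,38)[:,:2].astype(np.float32);r=cv2.minAreaRect(W);print(r,cv2.boxPoints(r).round().tolist())
E
```

```text
plate FL BL BR FR [[572.4, 298.7], [730.3, 248.2], [669.9, 63.0], [514.2, 109.3]]
len [165.8, 162.4, 198.1, 194.8]
yaw -0.2993309493187536 -0.30667079652099594
yaw -0.3032984342929386 O [536.06452278 190.86146401] patch [579.59404125 145.80393387] knob [620.49792599 243.02467349]
knob seen [[619.64365082 242.24482861 162.        ]]
band [[658.2, 123.3], [576.6, 142.7]] fix y [-28.  -33.9] x [136.8  53.1]
mat [[682.0, -83.0], [673.0, -261.0], [455.0, -249.0], [466.0, -70.0]] [ 569.1826974  -165.83496139]
((583.4652099609375, -161.31280517578125), (29.91675567626953, 164.87661743164062), 54.254188537597656) [[508.0, -125.0], [642.0, -222.0], [659.0, -197.0], [525.0, -101.0]]
```

```bash
cat >> h.py <<'E'
    s=arm.read_state();R0=Ro.from_quat(s["ee_rot"])
    x=np.array([np.cos(yaw_y),np.sin(yaw_y),0]);z=np.array([0,0,-1.]);R1=Ro.from_matrix(np.c_[x,np.cross(z,x),z])
    print("t",round(s["clock"],2),"pos",s["position"].round(1),"yaw",round(float(np.arctan2(*R0.apply([1,0,0])[[1,0]])),3),"q",s["joints"].round(2))
    print("shift",R0.inv().apply(np.array(p)-s["position"]).round(1),"turn",(R0.inv()*R1).as_rotvec().round(4))
E
sed -i 's/yaw_y,pitch=0/yaw_y/;s/with tool y along yaw_y/with tool x at yaw_y/' h.py
python3 -c "
from h import *
plan([577,-157,225],2.516)"
```

```text
t 0.1 pos [ 228.6 -581.1  230.3] yaw -2.767 q [-0.94  0.39  0.01 -0.   -1.19 -0.26]
shift [-479.4  267.2    5.8] turn [ 0.0018 -0.0011  1.0002]
```

Emit:
{"fn": "servo_tool", "kwargs": {"rows": [[[85,-48,27,0,0,0,0.1],[85,-96,53,0,0,0,0.2],[85,-144,80,0,0,0,0.3],[85,-192,107,0,0,0,0.4],[85,-240,134,0,0,0,0.5],[85,-288,160,0,0,0,0.6],[85,-336,187,0,0,0,0.7],[85,-384,214,0,0,0,0.8],[85,-432,240,0,0,0,0.9],[85,-479,267,6,0.002,-0.001,1.0]]]}}

```text
clock: 1.35
position: [577.9, -156.2, 225.4]
ee_rot: [0.309, 0.951, -0.001, 0.001]
contact_force: [1.6, -1.3, 0.5]
gripper_width: 85.0
grasp_force: 0.0
```

Run:
```python
from h import *
plan([577,-157,225],2.516)
p=arm.camera_params("wrist");im=arm.get_image("wrist");im=im[:,:,::-1].copy()
R=np.array(p["R"]);print(np.array(p["intrinsics"])[:,2],p["intrinsics"][0][0],(-R.T@np.array(p["t"])).round(),R[2].round(2))
cv2.imwrite("pics/w1.png",im)
```

```text
t 1.35 pos [ 577.9 -156.2  225.4] yaw 2.513 q [ 0.01  0.34 -0.07  0.   -1.16 -2.21]
shift [ 0.3 -1.1  0.4] turn [-0.001   0.0022 -0.0028]
[323.08317262 197.23212574   1.        ] 309.70691628693146 [ 520. -114.  368.] [ 0.23 -0.17 -0.96]
```

View pics/w1.png

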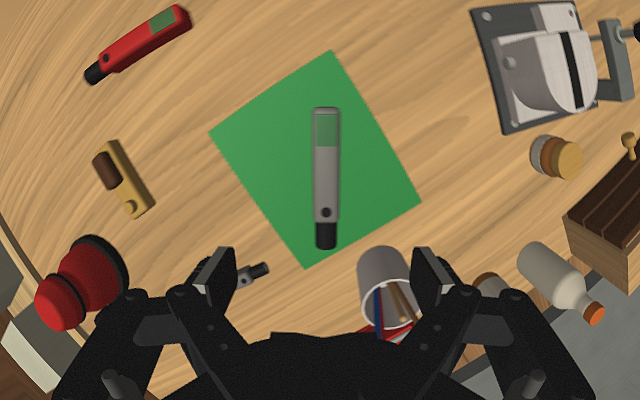

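The wrist view shows the thermometer upright in the image: tail at (325,108), nose tip at (326,249), screen up, lying between the fingers' columns.

Run:
```python
from h import *
a=cast("wrist",[(313,109),(338,109),(314,215),(338,215),(326,222)],43);n=cast("wrist",[(326,249)],20)
print(a.round(1).tolist(),n.round(1).tolist())
t=(a[0]+a[1])/2;f=(a[2]+a[3])/2;d=f-t;print("yaw",np.arctan2(d[1],d[0]),"width",np.linalg.norm(a[0]-a[1]),np.linalg.norm(a[2]-a[3]),"mid axis at 75mm from tail",t+75*d/np.linalg.norm(d), "body len",np.linalg.norm(a[4]-t))
g=t+75*d/np.linalg.norm(d);yaw=np.arctan2(d[1],d[0])
plan([g[0],g[1],11],yaw+np.pi)
```

```text
[[517.8, -119.0, 43.0], [532.9, -98.1, 43.0], [611.4, -186.4, 43.0], [627.1, -164.9, 43.0], [626.0, -180.5, 43.0]] [[662.5, -206.5, 20.0]]
yaw -0.6207230321444007 width 25.77320416504773 26.632860545224297 mid axis at 75mm from tail [ 586.38204032 -152.17021537   43.        ] body len 123.71511168872955
t 1.4 pos [ 581.1 -152.   223.6] yaw 2.515 q [ 0.01  0.35 -0.07  0.   -1.15 -2.21]
shift [ -3.9   2.9 212.6] turn [ 0.0001  0.0021 -0.0057]
```

Emit:
{"fn": "servo_tool", "kwargs": {"rows": [[[85,-2,3,50,0,0,0],[85,-2,3,100,0,0,0],[85,-2,3,150,0,0,0],[85,-2,3,185,0,0,0],[85,-2,3,205,0,0,0],[85,-2,3,215,0,0,0],[85,-2,3,215,0,0,0],[30,-2,3,215,0,0,0],[25,-2,3,215,0,0,0],[20,-2,3,215,0,0,0]]]}}

```text
clock: 2.65
position: [580.7, -156.9, 11.1]
ee_rot: [0.308, 0.952, -0.001, 0.001]
contact_force: [-0.4, -0.8, -0.3]
gripper_width: 31.3
grasp_force: 0.0
```

Emit:
{"fn": "servo_tool", "kwargs": {"rows": [[[20,0,0,0,0,0,0],[20,0,0,0,0,0,0],[20,0,0,0,0,0,0],[20,0,0,0,0,0,0]]]}}

```text
clock: 3.15
position: [581.0, -156.9, 11.2]
ee_rot: [0.307, 0.952, -0.001, 0.001]
contact_force: [-1.2, 1.3, 5.5]
gripper_width: 29.6
grasp_force: 60.8
```

Emit:
{"fn": "servo_tool", "kwargs": {"rows": [[[20,0,0,-20,0,0,0],[20,0,0,-50,0,0,0],[20,45,-9,-50,0,0,0],[20,92,-18,-50,0,0,0],[20,140,-27,-50,0,0,-0.05],[20,168,4,-50,0,0,-0.1],[20,196,35,-50,0,0,-0.16],[20,224,66,-50,0,0,-0.22],[20,252,97,-50,0,0,-0.28],[20,270,117,-50,0,0,-0.32]]]}}

```text
clock: 4.4
position: [429.1, 97.4, 59.3]
ee_rot: [0.151, 0.989, -0.001, 0.0]
contact_force: [-0.2, 0.4, -2.2]
gripper_width: 28.9
grasp_force: 59.9
```

Emit:
{"fn": "servo_tool", "kwargs": {"rows": [[[20,0,0,0,0,0,0],[20,0,0,0,0,0,0]]]}}

```text
clock: 4.65
position: [429.2, 95.4, 59.3]
ee_rot: [0.152, 0.988, -0.001, -0.0]
contact_force: [0.5, -0.4, -2.6]
gripper_width: 29.2
grasp_force: 59.9
```

```bash
python3 -c "
from h import *
plan([418.3,196.3,61],2.839)"
```

```text
t 4.65 pos [429.2  95.4  59.3] yaw 2.836 q [ 0.59  0.3  -0.66  0.   -0.62 -2.47]
shift [40.8 93.  -2. ] turn [-0.0029  0.0001 -0.0034]
```

Emit:
{"fn": "servo_tool", "kwargs": {"rows": [[[20,10,23,-2,0,0,0],[20,21,46,-2,0,0,0],[20,31,69,-2,0,0,0],[20,38,86,-2,-0.003,0,-0.003],[20,41,93,-2,-0.003,0,-0.003],[20,41,93,-2,-0.003,0,-0.003],[20,41,93,-2,-0.003,0,-0.003]]]}}

```text
clock: 5.52
position: [418.5, 196.3, 61.4]
ee_rot: [0.151, 0.989, 0.0, 0.0]
contact_force: [0.7, -0.4, -0.7]
gripper_width: 29.3
grasp_force: 59.9
```

Run:
```python
from h import *
plan([418.3,196.3,61],2.839)
w=arm.get_image("wrist")[:,:,::-1];t=arm.get_image("top")[:,:,::-1]
cv2.imwrite("pics/t2raw.png",t);cv2.imwrite("pics/w2raw.png",w)
T=cv2.resize(t[130:270,215:375],None,fx=2.5,fy=2.5,interpolation=cv2.INTER_CUBIC)
W=cv2.resize(w[0:280,120:520],None,fx=1,fy=1)
C=np.zeros((350,800,3),np.uint8);C[:350,:400]=T;C[:280,400:]=W;cv2.imwrite("pics/c2.png",C)
```

```text
t 5.53 pos [418.5 196.3  61.4] yaw 2.839 q [ 0.79  0.32 -0.6   0.   -0.64 -2.67]
shift [ 0.2 -0.1  0.4] turn [ 0.0007  0.0009 -0.0004]
```

View pics/c2.png

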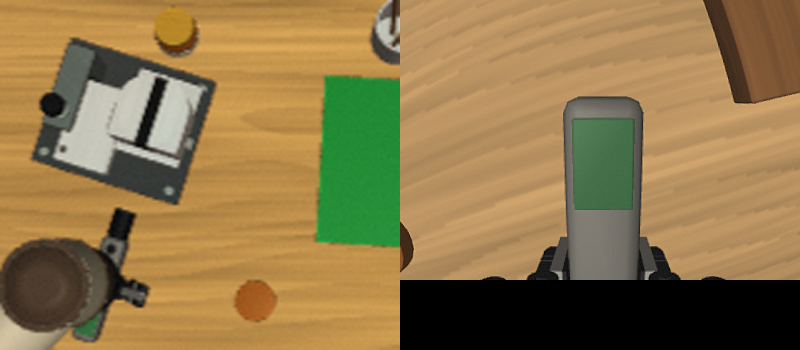

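The left panel shows the nose tip at crop (124,209) pointing at the form, and the band from (163,78) to (147,147). I'll measure the line against the band.

Run:
```python
from h import *
im=cv2.imread("pics/t2raw.png");g=cv2.cvtColor(im,cv2.COLOR_BGR2GRAY)
def c(l): return np.array(l)/2.5+[215,130]-.3
def comp(lo,hi,th,seed,z):
    m=np.zeros_like(g);(x0,y0),(x1,y1)=c([lo])[0].astype(int),c([hi])[0].astype(int)
    m[y0:y1,x0:x1]=(g[y0:y1,x0:x1]<th)*255
    n,l=cv2.connectedComponents(m);s=c([seed])[0].round().astype(int);k=l[s[1],s[0]]
    if not k: print("seed miss");return None
    ys,xs=np.where(l==k);P=cast("top",np.c_[xs,ys],z)[:,:2];v=cv2.fitLine(P.astype(np.float32),2,0,.1,.1).ravel()
    return P,v,len(xs)
yaw=-.303;ex=np.array([np.cos(yaw),np.sin(yaw)]);ey=np.array([-ex[1],ex[0]])
for nm,a in dict(band=((135,74),(175,138),60,(155,110),105),nose=((100,200),(140,238),45,(122,222),78)).items():
    r=comp(*a)
    if r:
        P,v,n=r;print(nm,n,"ctr",P.mean(0).round(1),"perp",(P.mean(0)@ey).round(1),"along",(P@ex).min().round(1),(P@ex).max().round(1),"yaw",np.arctan(v[1]/v[0]).round(3))
O=np.array([536.06,190.86]);print("exp patch perp",O@ey-30,"face along",O@ex+55,"TCP perp",np.array([418.5,196.3])@ey)
```

```text
band 104 ctr [626.  133.7] perp 314.4 along 522.0 593.3 yaw -0.319
nose 77 ctr [486.6 173.4] perp 310.7 along 396.7 427.5 yaw -0.56
exp patch perp 312.1176929385982 face along 509.69038628320584 TCP perp 312.2317504435659
```

Nose and band lie within about 4 mm laterally, and the distance is about 82 mm. Hold it there.

Emit:
{"fn": "servo_tool", "kwargs": {"rows": [[[20,0,-1,0,0,0,0],[20,0,-1,0,0,0,0],[20,0,-1,0,0,0,0],[20,0,-1,0,0,0,0],[20,0,-1,0,0,0,0],[20,0,-1,0,0,0,0],[20,0,-1,0,0,0,0],[20,0,-1,0,0,0,0],[20,0,-1,0,0,0,0],[20,0,-1,0,0,0,0]]]}}

```text
clock: 6.88
position: [418.4, 196.1, 61.5]
ee_rot: [0.151, 0.989, 0.001, 0.001]
contact_force: [0.1, -0.5, -1.4]
gripper_width: 29.4
grasp_force: 59.9
```

```bash
python3 -c "
from h import *
plan([450,0,62],2.7);plan([575,-157,62],2.516)"
```

```text
t 6.88 pos [418.4 196.1  61.5] yaw 2.839 q [ 0.79  0.32 -0.6   0.   -0.64 -2.67]
shift [ -88.5 -177.8   -0.6] turn [0.0014 0.0012 0.1394]
t 6.88 pos [418.4 196.1  61.5] yaw 2.839 q [ 0.79  0.32 -0.6   0.   -0.64 -2.67]
shift [-254.6 -290.5   -0.6] turn [0.0015 0.0011 0.3234]
```

Emit:
{"fn": "servo_tool", "kwargs": {"rows": [[[20,-16,-37,0,0,0,0],[20,-36,-82,0,0,0,0],[20,-56,-127,0,0,0,0.05],[20,-76,-172,0,0,0,0.11],[20,-96,-217,0,0,0,0.17],[20,-136,-235,0,0,0,0.23],[20,-176,-254,0,0,0,0.29],[20,-216,-272,0,0,0,0.32],[20,-240,-283,0,0,0,0.32],[20,-255,-290,0,0.002,0.001,0.323]]]}}

```text
clock: 8.12
position: [576.3, -157.8, 60.9]
ee_rot: [0.308, 0.951, -0.0, -0.0]
contact_force: [0.2, -0.2, -2.4]
gripper_width: 29.2
grasp_force: 60.0
```

Emit:
{"fn": "servo_tool", "kwargs": {"rows": [[[20,0,0,15,0,0,0],[20,0,0,30,0,0,0],[20,0,0,42,0,0,0],[20,0,0,47,0,0,0],[20,0,0,49,0,0,0],[20,0,0,50,0,0,0],[20,0,0,50,0,0,0]]]}}

```text
clock: 9.0
position: [575.8, -156.6, 11.8]
ee_rot: [0.308, 0.952, -0.0, 0.0]
contact_force: [0.6, 0.2, -0.6]
gripper_width: 29.5
grasp_force: 60.0
```

Emit:
{"fn": "servo_tool", "kwargs": {"rows": [[[20,0,0,0.6,0,0,0],[85,0,0,0.6,0,0,0],[85,0,0,0.6,0,0,0],[85,0,0,0.6,0,0,0],[85,0,0,0.6,0,0,0],[85,0,0,0.6,0,0,0],[85,0,0,-40,0,0,0],[85,0,0,-90,0,0,0],[85,0,0,-150,0,0,0],[85,0,0,-210,0,0,0]]]}}

```text
clock: 10.25
position: [575.2, -156.5, 223.3]
ee_rot: [0.308, 0.952, -0.0, -0.0]
contact_force: [0.4, 0.5, 0.2]
gripper_width: 84.8
grasp_force: 0.0
```

Run:
```python
from h import *
# tool y along fixture x so the fingers stay clear of the form's side (choose smaller turn)
plan([620,242.5,225],2.839)
cv2.imwrite("pics/t3.png",arm.get_image("top")[:,:,::-1])
```

```text
t 10.25 pos [ 575.2 -156.5  223.3] yaw 2.516 q [ 0.01  0.34 -0.08  0.   -1.15 -2.2 ]
shift [197.2 349.8  -1.9] turn [-6.000e-04 -1.000e-04 -3.226e-01]
```

Emit:
{"fn": "servo_tool", "kwargs": {"rows": [[[85,12,22,-5,0,0,0],[85,36,64,-5,0,0,0],[85,62,110,-5,0,0,-0.05],[85,88,156,-5,0,0,-0.11],[85,114,202,-5,0,0,-0.17],[85,140,248,-5,0,0,-0.23],[85,166,294,-5,0,0,-0.29],[85,186,330,-3,0,0,-0.323],[85,197,350,-2,0,0,-0.323],[85,197,350,-2,0,0,-0.323]]]}}

```text
clock: 11.55
position: [620.5, 243.6, 222.3]
ee_rot: [0.15, 0.989, -0.001, -0.001]
contact_force: [-0.3, -0.3, -1.6]
gripper_width: 84.9
grasp_force: 0.0
```

Emit:
{"fn": "servo_tool", "kwargs": {"rows": [[[85,0,0,0,0,0,0],[85,0,0,0,0,0,0],[85,0,0,0,0,0,0]]]}}

```text
clock: 11.92
position: [620.8, 241.6, 223.6]
ee_rot: [0.151, 0.989, -0.0, 0.0]
contact_force: [-0.4, -0.4, -1.1]
gripper_width: 85.3
grasp_force: 0.0
```

Run:
```python
from h import *
plan([620,242.5,225],2.839)
p=arm.camera_params("wrist");w=arm.get_image("wrist")[:,:,::-1].copy()
b=cv2.imread("pics/t3.png")
C=np.zeros((600,640,3),np.uint8);C[:400]=w;C[400:600,:384]=cv2.resize(b[140:240,330:522],(384,200))
cv2.imwrite("pics/c3.png",C)
import pickle;pickle.dump(p,open("p3.pkl","wb"))
```

```text
t 11.93 pos [620.8 241.6 223.6] yaw 2.838 q [ 0.61  0.46  0.11  0.   -1.22 -2.49]
shift [ 1.   0.7 -1.4] turn [-0.0002  0.0003 -0.0009]
```

View pics/c3.png

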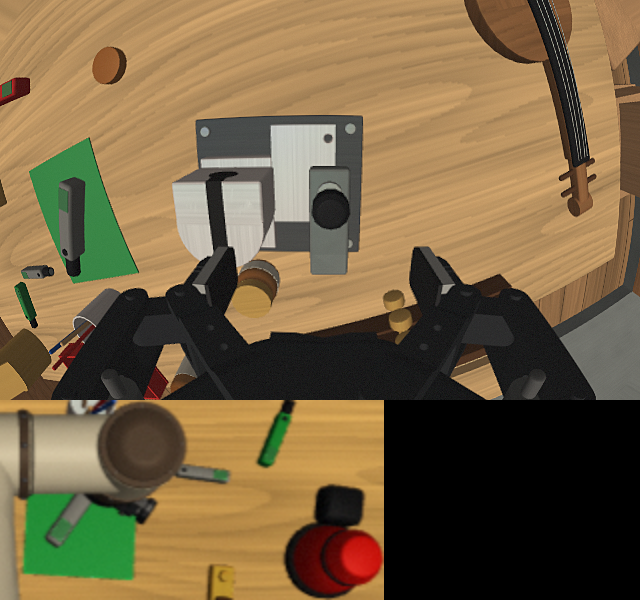

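The wrist view shows the thermometer flat on the mat at (70,225) with its screen up. The knob is centred at (331,209), on the finger centre line.

Run:
```python
from h import *
import pickle;p=pickle.load(open("p3.pkl","rb"))
k=cast("wrist",[(331,209)],161,p)[0];print(k)
plan([k[0],k[1],132],2.839)
```

```text
[620.29087943 247.29098371 161.        ]
t 11.97 pos [620.8 241.8 223.6] yaw 2.838 q [ 0.61  0.46  0.11  0.   -1.22 -2.49]
shift [ 2.2  5.2 91.6] turn [-0.0002  0.0003 -0.0007]
```

Emit:
{"fn": "servo_tool", "kwargs": {"rows": [[[85,1,3,20,0,0,0],[85,1,3,50,0,0,0],[85,1,3,75,0,0,0],[85,1,3,88,0,0,0],[85,1,3,91,0,0,0],[85,1,3,91,0,0,0],[18,1,3,91,0,0,0],[18,1,3,91,0,0,0],[18,1,3,91,0,0,0],[18,1,3,91,0,0,0]]]}}

```text
clock: 13.22
position: [621.2, 246.9, 133.1]
ee_rot: [0.15, 0.989, 0.001, 0.001]
contact_force: [-1.5, 2.8, 1.6]
gripper_width: 25.6
grasp_force: 58.8
```

Emit:
{"fn": "servo_tool", "kwargs": {"rows": [[[18,0,0,0,0,0,0],[18,0,0,0,0,0,0],[18,0,0,0,0,0,0]]]}}

```text
clock: 13.6
position: [621.2, 246.8, 133.1]
ee_rot: [0.15, 0.989, 0.001, 0.001]
contact_force: [-0.6, 5.3, 3.6]
gripper_width: 25.5
grasp_force: 59.0
```

The 25.5 mm opening is less than the knob's 28 mm, so I'll look before pulling.

Run:
```python
from h import *
w=arm.get_image("wrist")[:,:,::-1];s=arm.get_image("scene")[:,:,::-1]
C=np.zeros((600,800,3),np.uint8);C[:300,:400]=cv2.resize(w[120:270,220:420],(400,300))
C[:300,400:]=cv2.resize(s[200:300,270:400],(400,300),interpolation=2)
cv2.imwrite("pics/c4.png",C[:300])
```

```text
(no output)
```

View pics/c4.png

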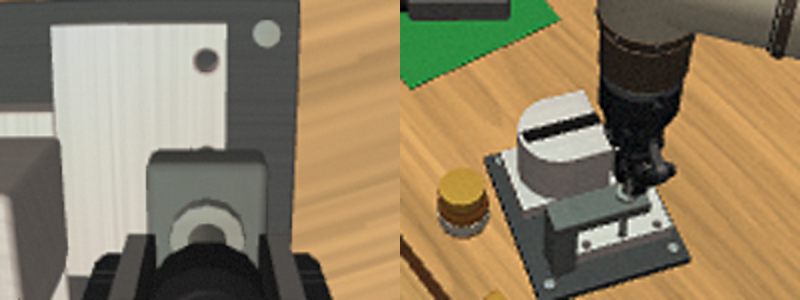

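The knob sits between both pads, at about (205,270). Pulling gently while watching the force.

Emit:
{"fn": "servo_tool", "kwargs": {"rows": [[[18,0,0,-3,0,0,0],[18,0,0,-6,0,0,0],[18,0,0,-9,0,0,0],[18,0,0,-10,0,0,0],[18,0,0,-10,0,0,0]]]}}

```text
clock: 14.32
position: [621.0, 246.8, 140.1]
ee_rot: [0.151, 0.989, 0.001, 0.0]
contact_force: [3.7, 6.1, -5.4]
gripper_width: 25.8
grasp_force: 59.3
```

Emit:
{"fn": "servo_tool", "kwargs": {"rows": [[[18,0,0,-3,0,0,0],[18,0,0,-6,0,0,0],[18,0,0,-8,0,0,0],[18,0,0,-9.5,0,0,0],[18,0,0,-9.5,0,0,0],[18,0,0,-9.5,0,0,0]]]}}

```text
clock: 15.08
position: [621.0, 246.8, 148.8]
ee_rot: [0.151, 0.989, 0.001, -0.0]
contact_force: [4.9, 6.5, -8.2]
gripper_width: 25.8
grasp_force: 59.4
```

Run:
```python
from h import *
w=arm.get_image("wrist")[:,:,::-1];s=arm.get_image("scene")[:,:,::-1]
C=np.zeros((300,800,3),np.uint8);C[:300,:400]=cv2.resize(w[120:270,220:420],(400,300))
C[:300,400:]=cv2.resize(s[200:300,270:400],(400,300),interpolation=2)
cv2.imwrite("pics/c5.png",C);plan([0,0,0],0)
```

```text
t 15.18 pos [621.  246.8 148.8] yaw 2.839 q [ 0.62  0.52  0.01 -0.   -1.06 -2.49]
shift [ 519.2 -420.8  148.6] turn [-6.000e-04 -1.900e-03  2.839e+00]
```

View pics/c5.png

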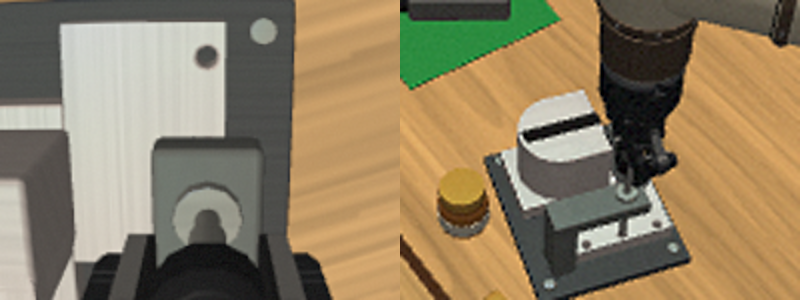

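The knob has risen with the gripper: more stem shows above the collar, at (625,180). It is up 15.7 mm so far, so I'll go on to the stop.

Emit:
{"fn": "servo_tool", "kwargs": {"rows": [[[18,0,0,-2,0,0,0],[18,0,0,-3.5,0,0,0],[18,0,0,-5,0,0,0],[18,0,0,-5,0,0,0],[18,0,0,-5,0,0,0],[18,0,0,-5,0,0,0],[18,0,0,-5,0,0,0]]]}}

```text
clock: 16.05
position: [621.0, 246.8, 153.2]
ee_rot: [0.151, 0.989, 0.001, -0.0]
contact_force: [4.9, 5.9, -10.6]
gripper_width: 25.6
grasp_force: 60.4
```

Emit:
{"fn": "servo_tool", "kwargs": {"rows": [[[18,0,0,0,0,0,0],[18,0,0,0,0,0,0],[18,0,0,0,0,0,0],[18,0,0,0,0,0,0],[18,0,0,0,0,0,0],[18,0,0,0,0,0,0]]]}}

```text
clock: 16.8
position: [621.0, 246.8, 153.2]
ee_rot: [0.151, 0.989, 0.001, -0.0]
contact_force: [5.1, 6.7, -9.5]
gripper_width: 26.1
grasp_force: 60.4
```

Position and force are steady, so I'm handing it in.

```bash
python3 -c "
from bench import arm
print(arm.job_done())"
```

```text
the job is handed in; nothing more can be done
None
```

The job is handed in at 16.8 s: I aimed the thermometer at the patch from about 82 mm for over a second, laid it back on the mat screen up, and am holding the plunger about 20 mm up; the hand-in gave no verdict.

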